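# Sink the orange length stop and confirm

### The job

Set the saw up for the longer cut: with the closed fingertips, gently press the orange-capped stop on the rail down as far as it goes. Then gently press the green button on the white station fully in to confirm the change, let it spring back, and withdraw. Leave the other stops, the other buttons and everything lying on the bed alone; nothing is to be gripped or lifted.

Things in the scene. Friction and masses are not known exactly. Their poses are not given: they have to be found in the camera images.
- orange_stop (a joint): how far the orange-capped length stop is sunk, in m: 0 fully up, 0.020 fully down on its end stop. It slides straight down against about 4 N of friction, has no spring, and stays where it is left; it starts 0 to 3 mm down
- blue_stop (a joint): how far the blue-capped length stop is sunk, in m: 0 fully up, 0.020 fully down on its end stop. It slides straight down against about 4 N of friction, has no spring, and stays where it is left; it starts 0 to 3 mm down
- black_stop (a joint): how far the black-capped length stop is sunk, in m: 0 fully up, 0.020 fully down on its end stop. It slides straight down against about 4 N of friction, has no spring, and stays where it is left; it starts 0 to 3 mm down
- orange_stop_top (a point): centre of the top face of the orange cap (orange plastic, 36 mm diameter, on a steel shank); moves with the stop. It is 60 mm above the table when fully up and 40 mm when fully down; even then it stands 4 mm above the rim of its dark steel collar (46 mm diameter). z points up, x and y lie along the rail's
- blue_stop_top (a point): centre of the top face of the blue cap (blue plastic, 36 mm diameter, on a steel shank); moves with the stop. It is 60 mm above the table when fully up and 40 mm when fully down; even then it stands 4 mm above the rim of its dark steel collar (46 mm diameter). z points up, x and y lie along the rail's
- black_stop_top (a point): centre of the top face of the black cap (black plastic, 36 mm diameter, on a steel shank); moves with the stop. It is 60 mm above the table when fully up and 40 mm when fully down; even then it stands 4 mm above the rim of its dark steel collar (46 mm diameter). z points up, x and y lie along the rail's
- green_button (a joint): how far the green button is pressed, in m: 0 out, 0.010 fully in; it springs back when let go and takes 1.5 N to start it moving and about 5 N to hold it fully in
- green_button_top (a point): centre of the top face of the green push button (36 mm diameter, in a black housing of 52 mm diameter on the white station); moves with it. It is 67 mm above the table when out and 57 mm when fully in, still 4 mm above its housing. z points up
- white_button (a joint): how far the white button is pressed, in m: 0 out, 0.010 fully in; it springs back when let go and takes 1.5 N to start it moving and about 5 N to hold it fully in
- white_button_top (a point): centre of the top face of the white push button (36 mm diameter, in a black housing of 52 mm diameter on the white station); moves with it. It is 67 mm above the table when out and 57 mm when fully in, still 4 mm above its housing. z points up
- red_button (a joint): how far the red button is pressed, in m: 0 out, 0.010 fully in; it springs back when let go and takes 1.5 N to start it moving and about 5 N to hold it fully in
- red_button_top (a point): centre of the top face of the red push button (36 mm diameter, in a black housing of 52 mm diameter on the white station); moves with it. It is 67 mm above the table when out and 57 mm when fully in, still 4 mm above its housing. z points up
- rail: grey stop rail fixed to the table, 100 x 320 x 20 mm, its length along its own y; origin at the centre of its underside, z up. Three stops stand on its centre line, 100 mm apart (at y = -100, 0, +100 mm), their colours in any order
- station: white push-button station fixed to the table, 110 x 220 x 40 mm, its length along its own y; origin at the centre of its underside, z up. Three buttons stand on its centre line, 70 mm apart (at y = -70, 0, +70 mm), their colours in any order
- beam: loose notched pine beam, 60 x 240 x 60 mm, its length along its own y; origin at its underside, mid-length
- offcut: loose brown wooden offcut, 50 x 75 x 45 mm; origin at the centre of its underside
- tape: loose yellow tape measure, about 70 mm across and 36 mm high; origin at the centre of its underside

How it is judged:
By the outcome, as a careful person would: the job done as asked, in the order asked, and still so for the second after the job is handed in, with the robot touching nothing.
It also fails if it takes over 40 s, if anything falls off the work surface, if the arm or the gripper's body presses on something with over 40 N, if the wrist force passes 120 N, or if a joint passes its speed limit or range.

### The arm

A 7-joint arm with a two-finger parallel gripper is mounted at the origin on the work surface. World frame = base frame: x ahead of the robot, y to its left, z up, the work surface at z = 0. Lengths are in m, angles in rad, forces in N, time in s.
With the tool pointing down it reaches from about 0.35 to 0.9 m from the base axis. Payload 19.9 kg.
Tool frame: the origin (TCP) lies on the front face of the gripper's body, between the roots of the fingers; the fingertips stand 73 mm ahead of it and the grasp point (between the pads) lies 54 mm ahead of it; z points along the fingers, y is the line along which they close (so a half turn about z gives the same grasp; the last joint's range is limited). The gripper opens to 85 mm and grips with 20 to 120 N. Pads are 22 mm wide; open, the fingers measure 114 mm over their backs; the gripper's body (76 mm by 85 mm) begins 54 mm behind the grasp point. The pads swing forward as they close: fully open they stand 13 mm farther back than shut.
Start: joints at [1.262, 0.417, -0.01, 1.614, 0.005, 1.111, -0.053], TCP at [0.165, -0.603, 0.304] pointing down, gripper open.
Joint ranges: [-2.81, 2.81], [-0.39, 2.02], [-1.27, 1.25], [0.06, 2.57], [-1.19, 4.33], [0.19, 2], [-2.82, 2.82]. Speed limits (rad/s): [1.89, 1.89, 2.39, 2.39, 3.01, 3.01, 3.01].

### API

Orientations are given as a 3x3 rotation matrix whose columns are the frame's x, y, z axes.
In Python, from bench import manip gives the robot as it stands.
- The arm moves only by the shell command python3 -m jog 'ROWS' [FORCE]. ROWS is text: rows parted by semicolons, each of 7 numbers parted by spaces: the shift along the tool's x, y, z in cm, then the turn, a rotation vector about the tool's x, y, z in degrees, then the opening, from 0 (shut) to 1 (fully open). A call has 1 to 12 rows; each row is the pose to reach, as a shift and turn from the pose commanded when the call began, along the tool's axes at that moment; what a row does not reach only later rows make up. A row lasts 1/10 s, in which the tool goes at most 50 mm and 8.59 degrees, less where a joint would pass 70% of its speed; a pose out of reach is approached as far as the arm can. A call with a gripper value outside its range is refused whole. The fingers move at their own pace and stop on an object; FORCE is the grip in N (left out, the last holds). Time passes only in rows, so rows that repeat a pose let the fingers close. It gives the time, the measured TCP pose, the force, the opening and the grip force at its end, in the units of the state.
- manip.read_state(): the state, without advancing time (a new reading comes with each control period).
- manip.camera(name): name is "scene" or "top"; returns the picture (420x560x3 uint8, red, green, blue); there is no depth.
- manip.camera_model(name): a dict with "fx", "fy", "cx", "cy" (pixels), "rvec" (rotation vector, rad) and "tvec" (3), from world to camera coordinates, as OpenCV has them. Camera axes: x right, y down, z forward; pixel columns grow to the right and rows downward; lengths in m; the calibration is good to about 2 mm. A picture is of the moment at which its call begins. camera_model takes no time and is no camera call.
- manip.job_done(): hands the job in; it is judged then, once.
The state is a dict: "time_s": time; "joint_positions": joint angles; "qvel": joint speeds; "joint_torque": joint torques, N m; "ee_pos": TCP position; "ee_rot": TCP orientation; "contact_force": force on the tool from outside, world axes, zero at the start; "moment": the same for the moment, N m; "opening": opening from 0.0 (shut) to 1.0 (fully open); "grip_force": force on a finger pad.
Only numpy, scipy, OpenCV 4.12 (cv2) and the standard library are available. Lean on these libraries where they do the work, as an engineer would, in place of code of your own. Each camera call takes 0.05 s, during which the arm holds its last target. There are 200 camera calls.

## Working session

There is one attempt and no reset: what is moved stays moved. The work goes in short steps, Python scripts to look and compute and a shell command to move; the robot and the scene stay as the last step left them, time stands still between calls to the robot, and variables do not carry over. Pictures are saved under pics/ and viewed, at most 10 in all, crops included, and the job is handed in when it is done.

```bash
mkdir -p pics; python3 - <<'E'
from bench import manip
import cv2
for n in("scene","top"):
    cv2.imwrite(f"pics/{n}0.png",manip.camera(n)[:,:,::-1])
    print(manip.camera_model(n))
s=manip.read_state();print(s["time_s"],s["ee_pos"],s["ee_rot"],s["contact_force"],s["opening"])
E
```

```text
{'fx': 477.12997563693824, 'fy': 477.12997563693824, 'cx': 281.6858623641801, 'cy': 214.2245771095984, 'rvec': array([ 2.32167721,  1.20675266, -0.35211537]), 'tvec': array([-0.37468591, -0.3574961 ,  1.38878419])}
{'fx': 509.4672791937812, 'fy': 509.4672791937812, 'cx': 282.9268003760109, 'cy': 213.8110798446645, 'rvec': array([ 2.15859866, -2.1816928 ,  0.11488259]), 'tvec': array([0.04805713, 0.61778301, 1.21660609])}
0.1 [ 0.16530696 -0.60249888  0.30335817] [[ 9.64364172e-01  2.64578169e-01 -3.68046278e-04]
 [ 2.64578411e-01 -9.64363638e-01  1.01885065e-03]
 [-8.53648092e-05 -1.07992016e-03 -9.99999413e-01]] [ 0.46470358 -0.38728424 -0.83676573] 0.9982400875226425
```

View pics/scene0.png

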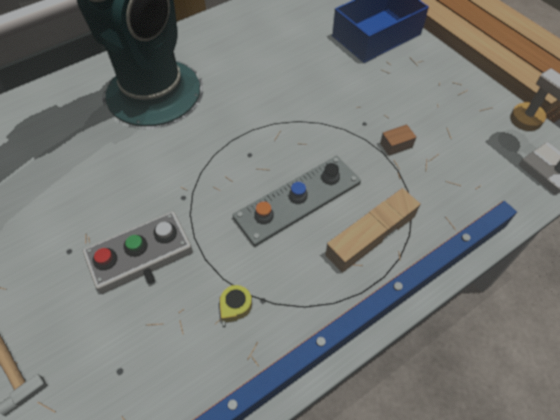

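View pics/top0.png

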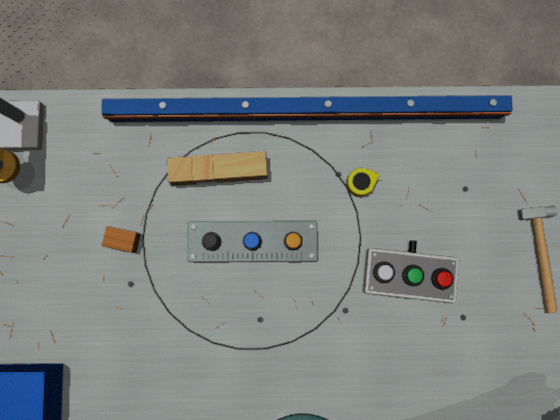

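The scene view shows the orange cap near (264,210) and the green button near (134,243). In the top view they are near (293,240) and (414,275). The arm is clear of both. Next I'll triangulate them.

```bash
cat > h.py <<'E'
from bench import manip
import cv2, numpy as np
def cam(n):
    m=manip.camera_model(n);K=np.array([[m["fx"],0,m["cx"]],[0,m["fy"],m["cy"]],[0,0,1]])
    R=cv2.Rodrigues(m["rvec"])[0];return K,R,m["tvec"]
def ray(n,uv):
    K,R,t=cam(n);return -R.T@t,R.T@np.linalg.solve(K,[*uv,1])
def plane(n,uv,z):
    o,d=ray(n,uv);return o+d*(z-o[2])/d[2]
def tri(a,b):
    P=[K@np.c_[R,t] for K,R,t in(cam("scene"),cam("top"))]
    X=cv2.triangulatePoints(*P,np.float64(a),np.float64(b)).ravel();return X[:3]/X[3]
H={"orange":((4,20),120),"blue":((105,125),120),"green":((45,85),100)}
def blob(n,c,near,img=None,r=22):
    img=manip.camera(n) if img is None else img
    h=cv2.cvtColor(img,cv2.COLOR_RGB2HSV);(lo,hi),s=H[c]
    m=cv2.inRange(h,(lo,s,100),(hi,255,255));w=np.zeros_like(m);cv2.circle(w,near,r,255,-1);m&=w
    k,l,st,ce=cv2.connectedComponentsWithStats(m);i=1+np.argmax(st[1:,4]);return ce[i],st[i]
E
python3 - <<'E'
from h import *
S=manip.camera("scene");T=manip.camera("top")
for c,a,b,z in(("orange",(264,210),(293,240),.0585),("blue",(298,189),(252,240),.0585),("green",(134,243),(414,275),.067)):
    p,sp=blob("scene",c,a,S);q,sq=blob("top",c,b,T)
    print(c,p,sp,q,sq,"tri",tri(p,q),"pl",plane("scene",p,z),plane("top",q,z))
v=np.vstack([cv2.resize(T[205:305,230:470],None,fx=3,fy=3,interpolation=2),cv2.resize(S[180:280,80:320],None,fx=3,fy=3,interpolation=2)])
cv2.imwrite("pics/crop.png",v[:,:,::-1])
E
```

```text
orange [263.21192053 208.10596026] [256 202  15  13 151] [292.96111111 240.01666667] [286 233  15  15 180] tri [0.55250565 0.01803963 0.05462497] pl [0.55455388 0.01650081 0.0585    ] [0.55242507 0.01832834 0.0585    ]
blue [298.15748031 187.91338583] [292 182  13  12 127] [251.03932584 240.01685393] [244 233  15  15 178] tri [0.55335266 0.11800074 0.05567378] pl [0.55464963 0.11621293 0.0585    ] [0.55348831 0.11827903 0.0585    ]
green [133.13461538 241.61538462] [126 236  15  13 156] [414.57407407 275.15432099] [408 268  14  15 162] tri [ 0.46612828 -0.26773698  0.06312131] pl [ 0.46858034 -0.26802974  0.067     ] [ 0.4662787  -0.26655823  0.067     ]
```

View pics/crop.png

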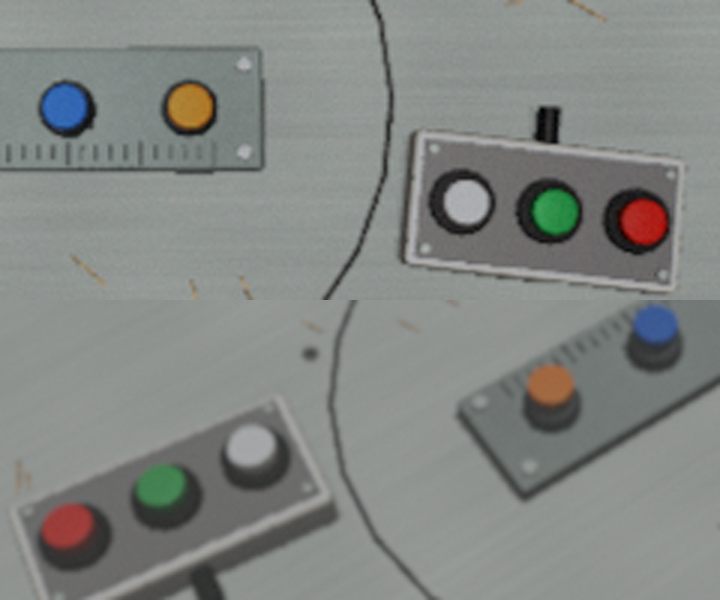

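The orange cap is at about (0.553, 0.018) and the green button at about (0.467, -0.267); both views agree within about 2 mm. The crop confirms that the masks caught the cap tops. I'll shut the fingers and move above the orange cap.

```bash
python3 -m jog '18 -16.5 0 0 0 0 0;18 -16.5 0 0 0 0 0;18 -16.5 0 0 0 0 0;36 -33 0 0 0 0 0;36 -33 0 0 0 0 0;36 -33 0 0 0 0 0;36 -33 0 0 0 0 0;53.8 -49.6 0 0 0 0 0;53.8 -49.6 0 0 0 0 0;53.8 -49.6 0 0 0 0 0;53.8 -49.6 0 0 0 0 0;53.8 -49.6 0 0 0 0 0' 20
python3 -m jog '0 0 0 0 0 0 0;0 0 0 0 0 0 0;0 0 0 0 0 0 0;0 0 0 0 0 0 0'
```

```text
time_s: 1.4
ee_pos: [0.4841, -0.0921, 0.3041]
ee_rot: [[0.964, 0.264, 0.0], [0.264, -0.964, -0.0], [0.0, 0.0, -1.0]]
contact_force: [0.7, -0.8, -0.1]
opening: 0.002
grip_force: 0.0
time_s: 1.8
ee_pos: [0.483, -0.095, 0.3039]
ee_rot: [[0.965, 0.263, -0.0], [0.263, -0.965, -0.0], [-0.0, 0.0, -1.0]]
contact_force: [0.1, -0.9, -0.8]
opening: -0.003
grip_force: 0.0
```

```bash
python3 -m jog '9.7 -9.1 0 0 0 0 0;9.7 -9.1 0 0 0 0 0;9.7 -9.1 0 0 0 0 0;9.7 -9.1 0 0 0 0 0;9.7 -9.1 5 0 0 0 0;9.7 -9.1 9 0 0 0 0;9.7 -9.1 14 0 0 0 0;9.7 -9.1 14 0 0 0 0;9.7 -9.1 14 0 0 0 0;9.7 -9.1 14 0 0 0 0'
python3 - <<'E'
from h import *
S=manip.camera("scene");T=manip.camera("top")
v=np.vstack([cv2.resize(T[190:290,190:390],None,fx=3,fy=3,interpolation=2),cv2.resize(S[130:230,180:380],None,fx=3,fy=3,interpolation=2)])
cv2.imwrite("pics/crop2.png",v[:,:,::-1])
s=manip.read_state();print(s["ee_pos"],s["contact_force"])
E
```

```text
time_s: 2.8
ee_pos: [0.554, 0.0192, 0.1665]
ee_rot: [[0.965, 0.264, 0.003], [0.264, -0.965, -0.0], [0.003, 0.001, -1.0]]
contact_force: [0.5, -1.2, 0.3]
opening: 0.001
grip_force: 0.0
[0.55390224 0.01924693 0.16624319] [ 0.63519138 -0.08975807  0.26385744]
```

View pics/crop2.png

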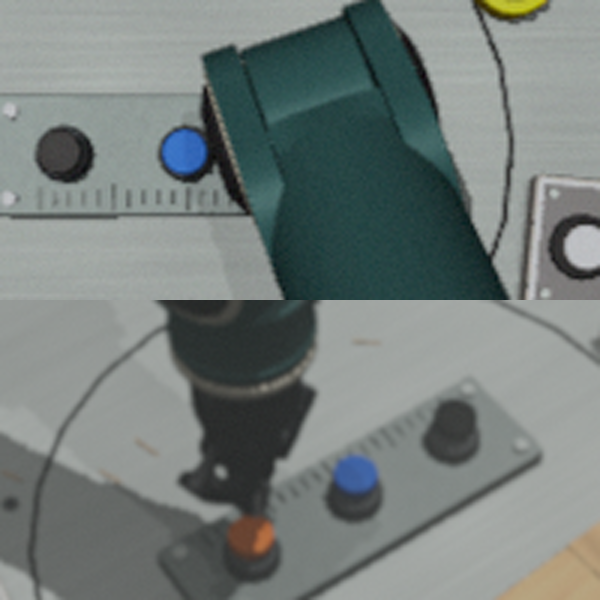

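The tips are right above the orange cap in the scene crop. The blue and black stops are clear. I'll go down slowly and watch the force.

```bash
python3 -m jog '0 0 1 0 0 0 0;0 0 2 0 0 0 0;0 0 2.5 0 0 0 0;0 0 2.8 0 0 0 0;0 0 3.1 0 0 0 0;0 0 3.4 0 0 0 0;0 0 3.6 0 0 0 0;0 0 3.8 0 0 0 0;0 0 4 0 0 0 0;0 0 4 0 0 0 0'
python3 -m jog '0 0 0.2 0 0 0 0;0 0 0.4 0 0 0 0;0 0 0.6 0 0 0 0;0 0 0.7 0 0 0 0;0 0 0.8 0 0 0 0;0 0 0.9 0 0 0 0;0 0 0.9 0 0 0 0'
```

```text
time_s: 3.9
ee_pos: [0.5529, 0.0195, 0.1237]
ee_rot: [[0.964, 0.265, -0.0], [0.265, -0.964, 0.0], [0.0, -0.0, -1.0]]
contact_force: [0.1, -0.5, 0.3]
opening: 0.001
grip_force: 0.0
time_s: 4.6
ee_pos: [0.5529, 0.0195, 0.1147]
ee_rot: [[0.964, 0.265, -0.0], [0.265, -0.964, 0.0], [-0.0, -0.0, -1.0]]
contact_force: [-0.2, -0.3, 0.1]
opening: -0.001
grip_force: 0.0
```

```bash
python3 -m jog '0 0 0.1 0 0 0 0'; python3 -m jog '0 0 0.1 0 0 0 0' | grep -E 'pos|force'; python3 -m jog '0 0 0.1 0 0 0 0' | grep -E 'pos|force'
```

```text
time_s: 4.7
ee_pos: [0.5529, 0.0195, 0.1139]
ee_rot: [[0.964, 0.265, -0.0], [0.265, -0.964, 0.0], [-0.0, -0.0, -1.0]]
contact_force: [0.1, 0.5, 3.4]
opening: 0.002
grip_force: 1.5
ee_pos: [0.5529, 0.0195, 0.1128]
contact_force: [-0.7, -0.6, 3.2]
grip_force: 1.5
ee_pos: [0.5531, 0.0195, 0.1124]
contact_force: [-9.3, -1.0, 32.2]
grip_force: 15.9
```

```bash
python3 - <<'E'
from h import *
S=manip.camera("scene")
cv2.imwrite("pics/crop3.png",cv2.resize(S[130:250,200:360],None,fx=4,fy=4,interpolation=2)[:,:,::-1])
s=manip.read_state();print(s["ee_pos"],s["contact_force"])
E
```

```text
[0.55303191 0.01950113 0.11250033] [-7.43230041 -0.98462749 20.16019147]
```

View pics/crop3.png

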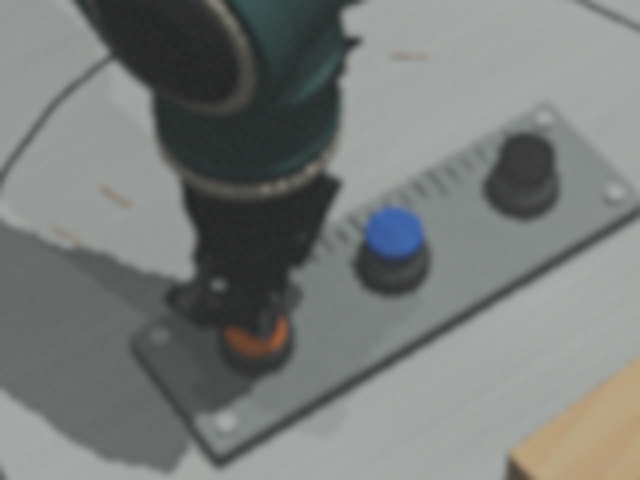

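The force rose sharply at TCP z = 0.1125, so tip z is about 0.040, and the cap sits low in its collar. The orange stop is on its end stop. I'll lift and go over to the green button.

```bash
python3 -m jog '0 0 -1 0 0 0 0;0 0 -4 0 0 0 0;0 0 -9 0 0 0 0;0 0 -9 0 0 0 0;-8 12.7 -9 0 0 0 0;-8 12.7 -9 0 0 0 0;-8 12.7 -9 0 0 0 0;-8 12.7 -9 0 0 0 0;-15.9 25.4 -9 0 0 0 0;-15.9 25.4 -9 0 0 0 0;-15.9 25.4 -9 0 0 0 0;-15.9 25.4 -9 0 0 0 0'
python3 -m jog '0 0 0 0 0 0 0;0 0 0 0 0 0 0'
python3 - <<'E'
from h import *
S=manip.camera("scene");T=manip.camera("top")
p,sp=blob("scene","orange",(264,214),S);q,sq=blob("top","orange",(293,240),T);print(p,sp,q,sq,tri(p,q))
v=np.vstack([cv2.resize(T[205:305,270:470],None,fx=3,fy=3,interpolation=2),cv2.resize(S[160:280,80:280],None,fx=3,fy=2.5,interpolation=2)])
cv2.imwrite("pics/crop4.png",v[:,:,::-1])
E
```

```text
time_s: 6.15
ee_pos: [0.4641, -0.2741, 0.2018]
ee_rot: [[0.967, 0.256, -0.001], [0.256, -0.967, -0.002], [-0.001, 0.002, -1.0]]
contact_force: [0.2, 1.3, -0.0]
opening: 0.002
grip_force: 0.0
time_s: 6.35
ee_pos: [0.4672, -0.2666, 0.2019]
ee_rot: [[0.964, 0.266, 0.0], [0.266, -0.964, 0.0], [0.0, -0.0, -1.0]]
contact_force: [-0.7, 0.6, -0.3]
opening: 0.003
grip_force: 0.0
[263.20863309 211.97841727] [256 206  15  13 139] [292.84269663 240.29213483] [286 233  15  15 178] [0.55253456 0.01773283 0.03839851]
```

View pics/crop4.png

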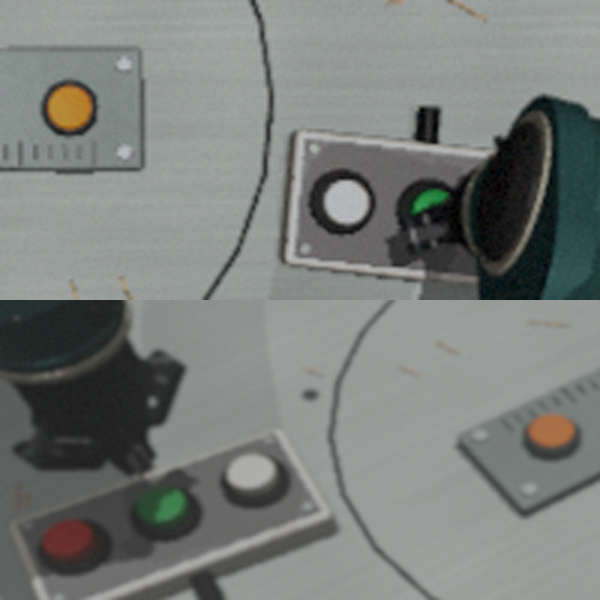

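The orange cap now triangulates about 16–17 mm lower than at the start and is fully in its collar. The tips hang over the green button. Now I'll go down onto it.

```bash
python3 -m jog '0 0 2 0 0 0 0;0 0 4 0 0 0 0;0 0 5 0 0 0 0;0 0 5.5 0 0 0 0;0 0 5.8 0 0 0 0;0 0 6.1 0 0 0 0;0 0 6.3 0 0 0 0;0 0 6.5 0 0 0 0;0 0 6.7 0 0 0 0;0 0 6.9 0 0 0 0;0 0 6.9 0 0 0 0'
for i in 1; do python3 -m jog '0 0 0.1 0 0 0 0' | grep -E 'pos|force'; done
python3 -m jog '0 0 0.1 0 0 0 0' | grep -E 'pos|force'
```

```text
time_s: 7.55
ee_pos: [0.467, -0.2676, 0.1329]
ee_rot: [[0.964, 0.265, 0.0], [0.265, -0.964, -0.0], [0.0, 0.0, -1.0]]
contact_force: [2.4, -0.3, 4.1]
opening: -0.002
grip_force: 1.8
ee_pos: [0.467, -0.2676, 0.1321]
contact_force: [1.4, 0.2, 4.8]
grip_force: 2.0
ee_pos: [0.467, -0.2676, 0.131]
contact_force: [1.7, -0.5, 4.2]
grip_force: 2.2
```

```bash
python3 -m jog '0 0 0.1 0 0 0 0' | grep -E 'pos|force'; python3 -m jog '0 0 0.05 0 0 0 0' | grep -E 'pos|force'
```

```text
ee_pos: [0.467, -0.2676, 0.13]
contact_force: [1.7, -0.1, 4.9]
grip_force: 2.4
ee_pos: [0.4671, -0.2676, 0.1296]
contact_force: [-0.6, 1.0, 13.9]
grip_force: 6.9
```

The force jumped past the 5 N spring force, so the button is on its end stop. I'll hold briefly, lift off and back away.

```bash
python3 -m jog '0 0 0.03 0 0 0 0;0 0 0.03 0 0 0 0' | grep -E 'pos|force'; python3 -m jog '0 0 -0.5 0 0 0 0;0 0 -1.5 0 0 0 0;0 0 -4 0 0 0 0;0 0 -8 0 0 0 0;0 0 -13 0 0 0 0;0 0 -15 0 0 0 0;-6 10 -15 0 0 0 0;-6 10 -15 0 0 0 0;-11 19 -15 0 0 0 0;-11 19 -15 0 0 0 0;-11 19 -15 0 0 0 0;-11 19 -15 0 0 0 0'
python3 -m jog '0 0 0 0 0 0 0;0 0 0 0 0 0 0;0 0 0 0 0 0 0'|head -2
python3 - <<'E'
from h import *
S=manip.camera("scene");T=manip.camera("top")
for c,a,b in(("orange",(264,214),(293,240)),("blue",(298,189),(252,240)),("green",(134,243),(414,275))):
    p,sp=blob("scene",c,a,S);q,sq=blob("top",c,b,T);print(c,p,q,tri(p,q),sp[4],sq[4])
cv2.imwrite("pics/end.png",np.hstack([S[130:340,60:440],T[130:340,90:470]])[:,:,::-1])
E
```

```text
ee_pos: [0.4671, -0.2677, 0.1296]
contact_force: [-1.0, 1.4, 13.2]
grip_force: 6.7
time_s: 9.35
ee_pos: [0.4088, -0.4826, 0.2786]
ee_rot: [[0.966, 0.26, -0.001], [0.26, -0.966, 0.001], [-0.001, -0.001, -1.0]]
contact_force: [-0.1, -0.2, -0.8]
opening: 0.003
grip_force: 0.0
time_s: 9.65
ee_pos: [0.4116, -0.4787, 0.2793]
orange [263.25899281 211.91366906] [292.79545455 240.34659091] [0.55242611 0.01788717 0.0383965 ] 139 176
blue [298.12698413 187.87301587] [250.98314607 240.03932584] [0.55326224 0.11807497 0.05568739] 126 178
green [133.13548387 241.57419355] [414.57055215 275.11042945] [ 0.46622905 -0.26767945  0.06339615] 155 163
```

View pics/end.png

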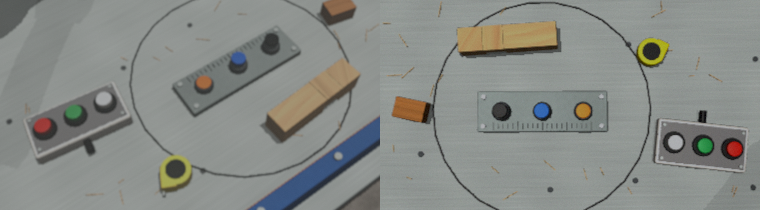

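The final views show the orange cap sunk, green sprung back, everything else where it was, and the arm clear.

```bash
python3 -c "
from bench import manip
print(manip.job_done())"
```

```text
the job is handed in; nothing more can be done
None
```

The orange stop was pressed down to its end stop, then the green button was pressed fully in and sprang back. The arm is withdrawn and clear, nothing else looks moved in the final pictures, and the job is handed in.

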